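Find the rocking foot on the granite plate

TASK

Two cast conveyor feet are standing on the granite plate for goods-in inspection and one of them is bad: it looks level, but it rocks when the wrong corner is pressed. With the gripper closed, press the two feet lightly (a few newtons) on their corners, one corner after another, until you find the one that rocks, and let it rock over and rest there for a moment under your fingertips; never lean hard on the granite. Then pick that foot up by its socket and set it down gently, upright, on the floor of the empty low tote; leave the sound foot standing where it is on the granite and disturb nothing else.

Things in the scene. Friction and masses are not known exactly. Their poses are not given: they have to be found in the camera images.
- foot_a: one of two like cast-iron conveyor feet (0.66 kg, any yaw). Origin: centre of its underside, level with the pad faces; z up. Base 90 x 90 mm, sides along x, y, from 4 to 12 mm above the origin; round socket on the axis, 34 mm diameter, from 17 to 55 mm up (root 44 mm wide), to grip. At each corner, 34 mm from the centre in x and y, a bolt hole over a 16 mm round pad it stands on.
- foot_b: one of two like cast-iron conveyor feet (0.66 kg, any yaw). Origin: centre of its underside, level with the pad faces; z up. Base 90 x 90 mm, sides along x, y, from 4 to 12 mm above the origin; round socket on the axis, 34 mm diameter, from 17 to 55 mm up (root 44 mm wide), to grip. At each corner, 34 mm from the centre in x and y, a bolt hole over a 16 mm round pad it stands on.
- granite: dark granite inspection plate, 250 mm (x) x 400 mm (y), immovable. Origin: centre of its underside on the bench; its flat top is 60 mm above the origin. The two feet stand on it side by side, 160 to 260 mm apart along its y, loose. The sound foot has four equal pads and stands firm: a pressed corner gives less than 0.7 mm at 8 N.
- granite_top (a point): centre of the granite's top face. The bad foot has one pad 3 mm short (any corner, not visible from above): left alone it stands level on the other three, but 1 to 2 N on that corner tips it by about 0.06 rad, the corner sinking about 2.3 mm until the short pad meets the granite; a steady 5 N holds it there; let go, it falls back level.
- tote: the empty low tote: grey plastic box, outside 300 mm (x) x 200 mm (y) x 75 mm high, walls 5 mm, open on top, grip bars on the two short ends; fixed to the bench. Origin: centre of its underside on the bench. (The larger tote, 400 x 300 x 170 mm with cartons in it, is not this one.)
- tote_floor (a point): centre of the tote's inner floor, 5 mm above the bench
- feeler_set: bystander: folded steel feeler gauge, 105 x 24 x 11 mm, lying on the far edge of the granite; origin centre of its underside
- tape_measure: bystander: tape measure, 62 x 62 x 34 mm, on the bench between the robot and the tote; origin centre of its underside
- scanner: bystander: hand scanner lying on its side, 170 x 62 x 34 mm; origin on its underside
- mouse: bystander: computer mouse, 105 x 60 x 37 mm; origin centre of its underside
- label_roll: bystander: roll of labels standing on end, 100 mm diameter, 55 mm high; origin centre of its underside
- bottle: bystander: drinking bottle, 68 mm diameter, 200 mm high; origin centre of its underside
- small_carton: bystander: small carton, 190 x 52 x 45 mm; origin centre of its underside
Mind the look-alikes: they are no part of the job. What is shaped like the foot_b but green or yellow is not meant.

How it is judged:
On the way, in this order (a step that is already met when the one before it is completed fails the run):
1. the bad foot is rocked over by a steady press on its short corner and kept there 0.3 s with 2.5 to 15 N (tilted over 0.04 rad on the granite, the TCP over 20 mm off its axis) (angle between foot_b's own z axis and vertical between 0.04 and 0.12 rad and z of foot_b in the frame of granite below 0.068 m and contact force between foot_b and granite above 3 N and horizontal distance between the grasp point and foot_b above 0.02 m and contact force between the fingers and foot_b between 2.5 and 15 N and linear speed of foot_b below 0.03 m/s), for 0.3 s.
2. the bad foot is lifted clear of the granite (z of foot_b in the frame of granite above 0.08 m and contact force between foot_b and granite below 0.1 N), for 0.1 s.
At the end, for the whole second after the job is handed in: The rocking foot stands upright (within 0.1 rad) and at rest on the floor of the low tote, released; the sound foot stands level on the granite within 15 mm of where it was; nothing else has been moved (x of foot_b in the frame of tote between -0.13 and 0.13 m and y of foot_b in the frame of tote between -0.08 and 0.08 m and z of foot_b in the frame of tote below 0.02 m and angle between foot_b's own z axis and vertical below 0.1 rad and linear speed of each of foot_b, foot_a below 0.02 m/s and angular speed of each of foot_b, foot_a below 0.2 rad/s and distance of foot_a from where it was at the start of the episode below 0.015 m and angle between foot_a's own z axis and vertical below 0.02 rad); the robot touches nothing.
It fails at once if a corner is pressed hard (more than 40 N, even for a moment, from the fingers with the TCP more than 20 mm off the foot's axis) ((horizontal distance between the grasp point and foot_a above 0.02 m and contact force between the fingers and foot_a above 40 N) or (horizontal distance between the grasp point and foot_b above 0.02 m and contact force between the fingers and foot_b above 40 N)).
It fails at once if the robot bears on the granite itself with more than 10 N (contact force between the arm and granite above 10 N).
It fails at once if the foot is dropped into the tote or banged on it (over 0.5 m/s less than 30 mm above the floor, or more than 50 N between them) ((z of foot_b in the frame of tote below 0.035 m and horizontal distance between foot_b and tote below 0.15 m and linear speed of foot_b above 0.5 m/s) or contact force between foot_b and tote above 50 N).
It fails at once if the sound foot is moved more than 30 mm (distance of foot_a from where it was at the start of the episode above 0.03 m).
It fails at once if a bystander is moved more than 30 mm (distance of any of feeler_set, tape_measure, scanner, mouse, label_roll, bottle, small_carton from where it was at the start of the episode above 0.03 m).
It also fails if it takes over 67 s, if anything falls off the work surface, if the arm or the gripper's body presses on something with over 40 N, if the wrist force passes 120 N, or if a joint passes its speed limit or range.

ROBOT

A 6-joint arm with a two-finger parallel gripper is mounted at the origin on the work surface. World frame = base frame: x ahead of the robot, y to its left, z up, the work surface at z = 0. Lengths are in m, angles in rad, forces in N, time in s.
With the tool pointing down it reaches from about 0.275 to 0.725 m from the base axis. Payload 5.6 kg.
Tool frame: the origin (TCP) lies between the finger pads, 19 mm behind the fingertips; this is the grasp point; z points along the fingers, y is the line along which they close (so a half turn about z gives the same grasp; the last joint's range is limited). The gripper opens to 85 mm and grips with 20 to 120 N. Pads are 22 mm wide; open, the fingers measure 114 mm over their backs; the gripper's body (76 mm by 85 mm) begins 54 mm behind the grasp point. The pads swing forward as they close: fully open they stand 13 mm farther back than shut.
Start: joints at [-1.041, 0.255, 0.108, 0, -1.424, -0.285], TCP at [0.133, -0.534, 0.25] pointing down, gripper open.
Joint ranges: [-2.95, 2.95], [-1.21, 1.97], [-1.09, 1.5], [-2.87, 1.71], [-2.94, -0.07], [-3.05, 3.05]. Speed limits (rad/s): [2.57, 2.57, 3.14, 3.14, 3.14, 3.14].

INTERFACE

Orientations are given as a rotation vector (axis times angle).
In Python, from plant import arm, vision, hand_in gives the robot as it stands.
- The arm moves only by the shell command python3 -m creep 'ROWS' [OPENING] [FORCE]. ROWS is JSON, a list of rows, each a list of 6 numbers: the shift along the tool's x, y, z in m, then the turn, a rotation vector about the tool's x, y, z in rad. In form: [[x, y, z, wx, wy, wz], ...]. A call has 1 to 20 rows; each row shifts and turns the commanded pose from where the row before left it, along the tool's axes as they then stand; what a row does not reach is not made up. A row lasts 1/8 s, in which the tool goes at most 62.5 mm and 10.7 degrees, less where a joint would pass 70% of its speed; a pose out of reach is approached as far as the arm can. A call with a gripper value outside its range is refused whole. OPENING is the finger opening in m, from 0 to 0.0854, set as the call begins (- or left out, the last holds). The fingers move at their own pace and stop on an object; FORCE is the grip in N (left out, the last holds). Time passes only in rows, so rows that do not move let the fingers close. It gives the time, the measured TCP pose, the force, the opening and the grip force at its end, in the units of the state.
- arm.get_obs(): the state, without advancing time (a new reading comes with each control period).
- vision.grab_frame(name): name is "side" or "top"; returns (picture, depth): 400x640x3 uint8, red, green, blue; 400x640 float32, m along the optical axis (not along the pixel's ray), 0 where there is no reading.
- vision.camera_params(name): a dict with "fx", "fy", "cx", "cy" (pixels), "distortion" ([k1, k2, p1, p2, k3] as OpenCV has them; the pictures are not rectified), "view" (4x4, takes a point from world to camera coordinates). Camera axes: x right, y up, looking along -z (the intrinsics and any distortion apply to the point x, -y, -z); pixel columns grow to the right and rows downward; lengths in m; the calibration is good to about 2 mm. A picture is of the moment at which its call begins. camera_params takes no time and is no camera call.
- hand_in(): hands the job in; it is judged then, once.
Trained networks look in the newest picture that a camera, given by its name, has taken for a name from the list of things; names that differ only in an ending like _2 or _b are one class to them, and where a whole thing is asked for, a point or a joint stands for the part that bears it (a point fixed in the world has none). Each returns a list of dicts, best first, with "score" (0 to 1); they miss things now and then, are a little off and sometimes report something else, mostly with a low value. They report only what shows in the picture. A call takes as long as a camera call. They do not tell look-alikes from the thing itself.
- vision.recognise(query, camera): "position" ([x, y, z] in m, in world coordinates, good to about 4 mm: the middle of the surface that is visible of it).
- vision.trace(query, camera): "mask" (400x640 bool, what is visible of it).
The state is a dict: "clock": time; "qpos": joint angles; "joint_velocities": joint speeds; "joint_torque": joint torques, N m; "position": TCP position; "ee_rot": TCP orientation; "ft_force": force on the tool from outside, world axes, zero at the start; "ft_torque": the same for the moment, N m; "opening": finger opening in m; "grip_force": force on a finger pad.
Only numpy, scipy, OpenCV 4.12 (cv2) and the standard library are available. Lean on these libraries where they do the work, as an engineer would, in place of code of your own. Each camera call takes 0.05 s, during which the arm holds its last target. There are 200 camera calls.

## Working session

There is one attempt and no reset: what is moved stays moved. The work goes in short steps, Python scripts to look and compute and a shell command to move; the robot and the scene stay as the last step left them, time stands still between calls to the robot, and variables do not carry over. Pictures are saved under pics/ and viewed, at most 10 in all, crops included, and the job is handed in when it is done.

```bash
mkdir -p pics
cat > h.py <<'E'
import numpy as np, cv2
from plant import arm, vision, hand_in
def cloud(name,depth):
    p=vision.camera_params(name);h,w=depth.shape
    K=np.array([[p['fx'],0,p['cx']],[0,p['fy'],p['cy']],[0,0,1.]])
    uv=np.stack(np.meshgrid(np.arange(w),np.arange(h)),-1).reshape(-1,1,2).astype(float)
    n=cv2.undistortPoints(uv,K,np.array(p['distortion'],float)).reshape(h,w,2)
    c=np.stack([n[...,0]*depth,-n[...,1]*depth,-depth,np.ones_like(depth)],-1)
    P=c@np.linalg.inv(np.array(p['view'])).T
    P=P[...,:3];P[depth<=0]=np.nan
    return P
E
python3 - <<'E'
from h import *
for c in ("top","side"):
    im,d=vision.grab_frame(c); cv2.imwrite(f'pics/{c}0.png',im[...,::-1]); np.save(f'{c}0.npy',d)
    P=cloud(c,d)
    for q in ("foot_a","granite","tote","tape_measure","bottle"):
        for r in vision.recognise(q,c)[:4]: print(c,q,round(r['score'],2),np.round(r['position'],3))
    for r in vision.trace("foot_a",c)[:4]:
        m=r['mask'];v,u=np.nonzero(m);print(c,'mask',round(r['score'],2),u.mean(),v.mean(),m.sum(),np.nanmax(P[m][:,2]))
o=arm.get_obs();print(o)
E
```

```text
top foot_a 0.85 [ 0.745 -0.233  0.012]
top foot_a 0.69 [ 0.699 -0.361  0.126]
top foot_a 0.65 [ 0.492 -0.337  0.011]
top foot_a 0.64 [0.493 0.051 0.068]
top granite 0.96 [ 0.531 -0.043  0.06 ]
top tote 0.69 [0.522 0.366 0.006]
top tape_measure 0.61 [0.323 0.209 0.033]
top bottle 0.91 [ 0.698 -0.36   0.124]
top mask 0.7 343.9112370160529 208.34938621340888 1059 0.12021372718377554
top mask 0.66 370.819332566168 128.24741081703107 869 0.05866247043967743
top mask 0.65 269.45586897179254 208.19290263876252 1099 0.1210558124291814
top mask 0.57 408.45130890052354 214.4607329842932 955 0.06058601497912486
side foot_a 0.97 [0.485 0.066 0.074]
side foot_a 0.86 [ 0.741 -0.224  0.01 ]
side foot_a 0.7 [ 0.489 -0.137  0.071]
side foot_a 0.63 [ 0.491 -0.334  0.013]
side granite 0.71 [ 0.497 -0.007  0.054]
side granite 0.27 [ 0.701 -0.356  0.099]
side tote 0.68 [0.522 0.349 0.006]
side tape_measure 0.95 [0.316 0.22  0.032]
side tape_measure 0.54 [ 0.44  -0.467  0.03 ]
side bottle 0.65 [ 0.699 -0.358  0.098]
side mask 0.97 313.3368932038835 232.5106796116505 1030 0.1179805107624381
side mask 0.89 
[... 197 characters left out ...]
911202012139
{'clock': 0.7, 'qpos': array([-1.04141422e+00,  2.55059347e-01,  1.08207011e-01, -2.44149246e-05,
       -1.42391883e+00, -2.84614355e-01]), 'joint_velocities': array([-0.00188078, -0.00168624, -0.0001569 ,  0.00011987,  0.00070202,
       -0.00059934]), 'joint_torque': array([ 1.43256943e-05, -3.86294961e+01,  2.38027847e+01,  5.36702290e+00,
       -4.39847599e-04, -1.63700383e-05]), 'position': array([ 0.13331504, -0.53358104,  0.25000366]), 'ee_rot': array([-3.83511724e-01,  3.11806370e+00, -2.12712914e-05]), 'ft_force': array([-0.16453356, -0.23256874,  0.53817554]), 'ft_torque': array([0.01021446, 0.01857884, 0.0510472 ]), 'grip_force': 0.0, 'opening': 0.08524242022811088}
```

View pics/top0.png

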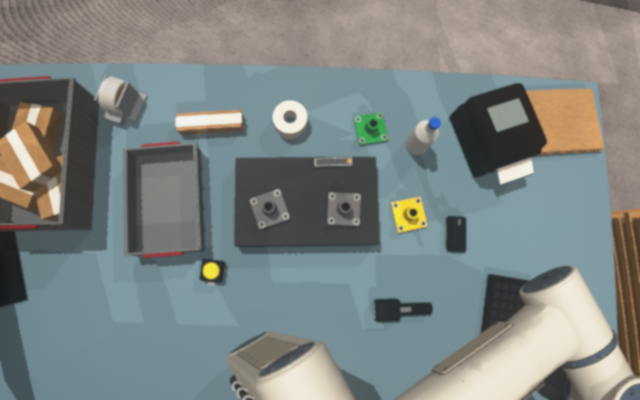

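View pics/side0.png

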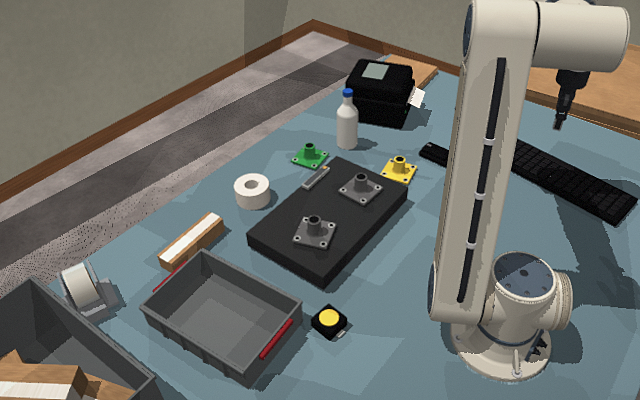

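Run:
```python
from h import *
T=cloud("top",np.load('top0.npy'));S=cloud("side",np.load('side0.npy'))
for n,P in(("top",T),("side",S)):
  A=P.reshape(-1,3);A=A[np.isfinite(A).all(1)]
  for c in ((0.49,0.058),(0.49,-0.137)):
    r=np.hypot(A[:,0]-c[0],A[:,1]-c[1])
    so=A[(r<.035)&(A[:,2]>.095)&(A[:,2]<.13)]
    topz=np.median(so[so[:,2]>.11][:,2]) if (so[:,2]>.11).any() else 0
    ctr=cv2.minEnclosingCircle(so[so[:,2]>.112][:,:2].astype(np.float32))
    b=A[(r<.075)&(A[:,2]>.0665)&(A[:,2]<.078)]
    rect=cv2.minAreaRect(b[:,:2].astype(np.float32))
    g=A[(r<.1)&(r>.065)&(A[:,2]>.05)&(A[:,2]<.0665)]
    print(n,'socket',np.round(ctr[0],4),round(ctr[1],4),topz,'base',np.round(rect[0],4),np.round(rect[1],4),rect[2],'bz',np.median(b[:,2]),'granite z',np.median(g[:,2]),len(b))
  t=A[(abs(A[:,0]-.52)<.22)&(abs(A[:,1]-.36)<.16)]
  rim=t[(t[:,2]>.066)&(t[:,2]<.082)]
  print('rim',cv2.minAreaRect(rim[:,:2].astype(np.float32)),np.median(rim[:,2]))
```

```text
top socket [0.4931 0.0521] 0.0172 0.11471661352538653 base [0.4976 0.0422] [0.0908 0.1107] 21.295785903930664 bz 0.07152867594293533 granite z 0.05951900255592035 900
top socket [ 0.4982 -0.1533] 0.0168 0.11453278074659656 base [ 0.5026 -0.1506] [0.1004 0.0945] 0.3889756202697754 bz 0.07169722501838627 granite z 0.05964930151546999 887
rim ((0.5145513415336609, 0.3530835509300232), (0.32224103808403015, 0.2147386521100998), 6.0593061447143555) 0.07283621684184416
side socket [0.4962 0.0548] 0.0167 0.113342949387773 base [0.4955 0.054 ] [0.0904 0.0946] 20.932205200195312 bz 0.0702768921733874 granite z 0.05787872253136905 703
side socket [ 0.5001 -0.1498] 0.018 0.11312243689999057 base [ 0.5006 -0.1489] [0.0935 0.0961] 0.10238075256347656 bz 0.07016190651945853 granite z 0.0578946039687393 529
rim ((0.5166394710540771, 0.35316744446754456), (0.3229857385158539, 0.21629922091960907), 5.879756927490234) 0.07271696644888348
```

Top view: the grey feet on the granite are at pixels (269,208) and (344,208). The look-alikes are the green foot at (371,128) and the yellow one at (408,214), both on the bench. I choose the two grey ones and check them, with my corner estimates, in a crop.

```bash
cat >> h.py <<'E'
FEET={'L':(0.4947,0.0535,np.radians(21)),'R':(0.499,-0.1515,np.radians(0.3))}
def corners(k,a=.034):
    x,y,t=FEET[k];R=np.array([[np.cos(t),-np.sin(t)],[np.sin(t),np.cos(t)]])
    return np.array([[x,y]]+[(x,y)+R@np.array(s)*a for s in((-1,-1),(1,-1),(1,1),(-1,1))])
def proj(name,X):
    p=vision.camera_params(name);V=np.array(p['view']);D=np.diag([1,-1,-1,1.])@V
    K=np.array([[p['fx'],0,p['cx']],[0,p['fy'],p['cy']],[0,0,1.]])
    return cv2.projectPoints(np.asarray(X,float),cv2.Rodrigues(D[:3,:3])[0],D[:3,3],K,np.array(p['distortion'],float))[0].reshape(-1,2)
E
python3 - <<'E'
from h import *
out=[]
for c,(u,v) in(("top",(240,170)),("side",(270,160))):
    im=cv2.imread(f'pics/{c}0.png')[v:v+100,u:u+150];im=cv2.resize(im,None,fx=5,fy=5)[:300 if c=='top' else 500]
    im=cv2.resize(cv2.imread(f'pics/{c}0.png')[v:v+(80 if c=='top' else 100),u:u+150],None,fx=3.3,fy=3.3,interpolation=cv2.INTER_CUBIC)
    for k in FEET:
        C=corners(k);X=np.c_[C,[.115]+[.072]*4]
        for i,q in enumerate(proj(c,X)):
            p=tuple(int(z) for z in (q-(u,v)+.5)*3.3);cv2.drawMarker(im,p,[(0,0,255),(255,0,255),(0,255,0),(255,255,0),(0,165,255)][i],0,10,1)
    out.append(im)
cv2.imwrite('pics/crop.png',np.vstack(out))
for k in FEET: print(k,np.round(corners(k),4).tolist())
E
```

```text
L [[0.4947, 0.0535], [0.4751, 0.0096], [0.5386, 0.0339], [0.5143, 0.0974], [0.4508, 0.0731]]
R [[0.499, -0.1515], [0.4652, -0.1857], [0.5332, -0.1853], [0.5328, -0.1173], [0.4648, -0.1177]]
```

View pics/crop.png

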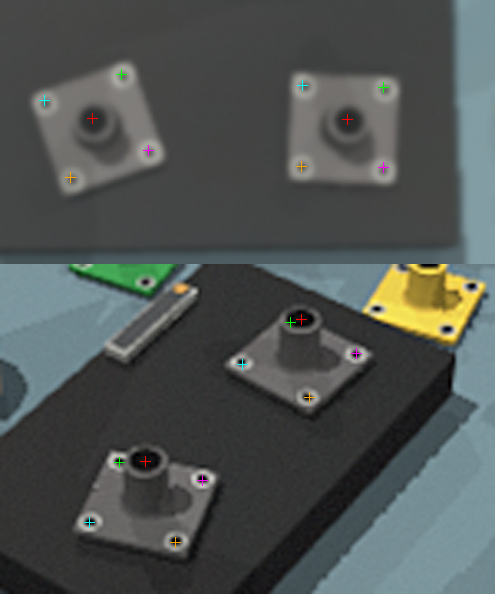

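The projected sockets and bolt holes match in both views: two grey feet, R with yaw about 0° and L about 21°. Now over to R's near-right corner, with the gripper closed.

```bash
python3 -m creep '[[0,0,0,0,0,0.123],[0,0,0,0,0,0.123],[-0.033,0.0346,0,0,0,0],[-0.033,0.0346,0,0,0,0],[-0.033,0.0346,0,0,0,0],[-0.033,0.0346,0,0,0,0],[-0.033,0.0346,0,0,0,0],[-0.033,0.0346,0,0,0,0],[-0.033,0.0346,0,0,0,0],[-0.033,0.0346,0,0,0,0],[-0.033,0.0346,0,0,0,0],[-0.033,0.0346,0,0,0,0],[0,0,0.045,0,0,0],[0,0,0.045,0,0,0],[0,0,0.045,0,0,0],[0,0,0,0,0,0],[0,0,0,0,0,0]]' 0 20
```

```text
clock: 2.82
position: [0.465, -0.1884, 0.1169]
ee_rot: [0.001, 3.139, -0.002]
ft_force: [0.6, 0.4, 0.4]
opening: 0.0002
grip_force: 0.0
```

```bash
python3 -m creep '[[0.002,0,0.02,0,0,0],[0,0,0,0,0,0],[0,0,0,0,0,0]]'; python3 -m creep '[[0,0,0.002,0,0,0],[0,0,0,0,0,0]]'; python3 -m creep '[[0,0,0.001,0,0,0],[0,0,0,0,0,0]]'
```

```text
clock: 3.2
position: [0.463, -0.1883, 0.0969]
ee_rot: [0.001, 3.139, -0.001]
ft_force: [-0.0, -0.9, 0.0]
opening: 0.0002
grip_force: 0.0
clock: 3.45
position: [0.462, -0.188, 0.0934]
ee_rot: [0.002, 3.141, -0.0]
ft_force: [0.5, 0.6, -0.4]
opening: -0.0
grip_force: 0.0
clock: 3.7
position: [0.4617, -0.188, 0.0919]
ee_rot: [-0.002, -3.141, -0.0]
ft_force: [0.4, -0.7, 0.3]
opening: 0.0001
grip_force: 0.0
```

```bash
for i in 1 2 3; do python3 -m creep '[[0,0,0.0006,0,0,0],[0,0,0,0,0,0]]' | grep -E 'position|ft_force'; done
```

```text
position: [0.4617, -0.188, 0.0913]
ft_force: [0.3, 0.9, 0.2]
position: [0.4618, -0.188, 0.0908]
ft_force: [-0.4, -0.8, 1.1]
position: [0.4618, -0.188, 0.0908]
ft_force: [-1.8, 1.8, 5.0]
```

Firm there: 5 N with no sink, contact at TCP z 0.0908. Next corner, R far-right.

```bash
python3 -m creep '[[0,0,-0.01,0,0,0],[-0.0366,0,0,0,0,0],[-0.0366,0,0,0,0,0],[0,0,0,0,0,0],[0,0,0.008,0,0,0],[0,0,0,0,0,0],[0,0,0,0,0,0]]'| grep -E 'position|ft_force'; for i in 1 2 3; do python3 -m creep '[[0,0,0.0008,0,0,0],[0,0,0,0,0,0]]' | grep -E 'position|ft_force'; done
```

```text
position: [0.5343, -0.1882, 0.0923]
ft_force: [0.7, -0.4, -0.1]
position: [0.5348, -0.1881, 0.0915]
ft_force: [0.0, -0.3, -0.7]
position: [0.535, -0.1881, 0.0908]
ft_force: [-0.3, -0.4, 1.8]
position: [0.535, -0.1881, 0.0908]
ft_force: [-2.9, 2.6, 7.3]
```

Firm. Next is R far-left.

```bash
python3 -m creep '[[0,0,-0.01,0,0,0],[0,0.0366,0,0,0,0],[0,0.0366,0,0,0,0],[0,0,0,0,0,0],[0,0,0.008,0,0,0],[0,0,0,0,0,0],[0,0,0,0,0,0]]'| grep -E 'position|ft_force'; for i in 1 2 3; do python3 -m creep '[[0,0,0.0008,0,0,0],[0,0,0,0,0,0]]' | grep -E 'position|ft_force'; done
```

```text
position: [0.5349, -0.1156, 0.0916]
ft_force: [1.0, -0.5, 0.2]
position: [0.535, -0.1151, 0.0909]
ft_force: [-0.1, 0.4, 0.0]
position: [0.5352, -0.1149, 0.0903]
ft_force: [-0.4, -0.1, 0.0]
position: [0.5353, -0.1148, 0.0895]
ft_force: [-0.6, 1.0, 1.2]
```

It is sinking: this looks like the rocker. Press on to about 5 N.

```bash
for i in 1 2; do python3 -m creep '[[0,0,0.0007,0,0,0],[0,0,0,0,0,0]]' | grep -E 'position|ft_force'; done
```

```text
position: [0.5353, -0.1148, 0.0888]
ft_force: [1.5, 1.3, 2.1]
position: [0.5353, -0.1148, 0.0883]
ft_force: [1.7, 1.9, 3.5]
```

```bash
for i in 1 2; do python3 -m creep '[[0,0,0.0004,0,0,0],[0,0,0,0,0,0],[0,0,0,0,0,0]]' | grep -E 'clock|position|ft_force'; done
```

```text
clock: 8.57
position: [0.5353, -0.1148, 0.0882]
ft_force: [-1.3, 1.9, 6.3]
clock: 8.95
position: [0.5354, -0.1148, 0.0881]
ft_force: [-1.5, 1.7, 7.8]
```

Seated on the granite at 2.6 mm down and 7.8 N. I hold a moment, then release, rise and re-measure the foot.

```bash
python3 -m creep '[[0,0,0,0,0,0],[0,0,0,0,0,0],[0,0,0,0,0,0],[0,0,0,0,0,0]]'| grep -E 'position|ft_force'; python3 -m creep '[[0,0,-0.001,0,0,0],[0,0,-0.002,0,0,0],[0,0,-0.02,0,0,0],[0,0,-0.04,0,0,0],[0,0,-0.05,0,0,0],[0,0.05,0,0,0,0],[0,0.05,0,0,0,0],[0,0,0,0,0,0]]' 0.0854
python3 - <<'E'
from h import *
for c in("top","side"):
    im,d=vision.grab_frame(c);cv2.imwrite(f'pics/{c}1.png',im[...,::-1]);A=cloud(c,d).reshape(-1,3);A=A[np.isfinite(A).all(1)]
    for k in FEET:
        r=np.hypot(A[:,0]-FEET[k][0],A[:,1]-FEET[k][1])
        so=A[(r<.035)&(A[:,2]>.112)&(A[:,2]<.122)]
        b=A[(r<.075)&(A[:,2]>.0665)&(A[:,2]<.078)]
        if len(so)>5: print(c,k,np.round(cv2.minEnclosingCircle(so[:,:2].astype(np.float32))[0],4),len(so),cv2.minAreaRect(b[:,:2].astype(np.float32)))
E
```

```text
position: [0.5354, -0.1148, 0.0881]
ft_force: [-0.6, 1.7, 8.3]
clock: 10.45
position: [0.5345, -0.0126, 0.1995]
ee_rot: [0.003, -3.14, 0.0]
ft_force: [0.2, -0.5, -0.1]
opening: 0.0848
grip_force: 0.0
top L [0.4934 0.052 ] 118 ((0.4957759380340576, 0.045914195477962494), (0.0902591273188591, 0.10262614488601685), 21.14105224609375)
top R [ 0.4982 -0.1526] 113 ((0.5052011609077454, -0.15347938239574432), (0.0902438536286354, 0.1047125980257988), 88.98809051513672)
side L [0.4957 0.0544] 77 ((0.495295912027359, 0.055014606565237045), (0.09169936180114746, 0.09296341985464096), 20.793256759643555)
side R [ 0.5003 -0.1503] 54 ((0.5002492666244507, -0.15047551691532135), (0.09277236461639404, 0.09445706009864807), 0.42559245228767395)
```

R has not moved. Grip its socket.

```bash
python3 -m creep '[[0.012,-0.0455,0,0,0,0],[0.012,-0.0455,0,0,0,0],[0.012,-0.0455,0,0,0,0],[0,0,0,0,0,0],[0,0,0,0,0,0],[0,0,0.035,0,0,0],[0,0,0.035,0,0,0],[0,0,0.028,0,0,0],[0,0,0,0,0,0],[0,0,0,0,0,0]]'; python3 -m creep '[[0,0,0,0,0,0],[0,0,0,0,0,0],[0,0,0,0,0,0],[0,0,0,0,0,0],[0,0,0,0,0,0],[0,0,0,0,0,0],[0,0,0,0,0,0],[0,0,0,0,0,0]]' 0 60
```

```text
clock: 11.8
position: [0.4999, -0.1512, 0.1034]
ee_rot: [0.0, 3.14, -0.001]
ft_force: [0.2, 0.1, -0.1]
opening: 0.0853
grip_force: 0.0
clock: 12.8
position: [0.4993, -0.1516, 0.103]
ee_rot: [0.001, 3.14, -0.001]
ft_force: [-0.6, -0.8, 5.8]
opening: 0.0327
grip_force: 59.7
```

```bash
python3 -m creep '[[0,0,-0.01,0,0,0],[0,0,-0.02,0,0,0],[0,0,-0.04,0,0,0],[0,0,-0.04,0,0,0],[0,0,0,0,0,0],[0,0,0,0,0,0]]' ; python3 -m creep '[[-0.0014,0.02,0,0,0,0],[-0.0014,0.04,0,0,0,0],[-0.0014,0.04,0,0,0,0],[-0.0014,0.04,0,0,0,0],[-0.0014,0.04,0,0,0,0],[-0.0014,0.04,0,0,0,0],[-0.0014,0.04,0,0,0,0],[-0.0014,0.04,0,0,0,0],[-0.0014,0.04,0,0,0,0],[-0.0014,0.04,0,0,0,0],[-0.0014,0.04,0,0,0,0],[-0.0014,0.04,0,0,0,0],[0,0.03,0,0,0,0],[0,0.015,0,0,0,0],[0,0,0,0,0,0],[0,0,0,0,0,0]]'
python3 - <<'E'
from h import *
im,d=vision.grab_frame("side");cv2.imwrite('pics/side2.png',im[...,::-1])
E
```

```text
clock: 13.55
position: [0.4977, -0.1507, 0.2101]
ee_rot: [-0.003, -3.138, -0.003]
ft_force: [-1.1, -0.2, -6.0]
opening: 0.0328
grip_force: 60.8
clock: 15.55
position: [0.5162, 0.3526, 0.2114]
ee_rot: [-0.003, -3.14, 0.002]
ft_force: [0.9, -0.0, -6.3]
opening: 0.0327
grip_force: 61.2
```

View pics/side2.png

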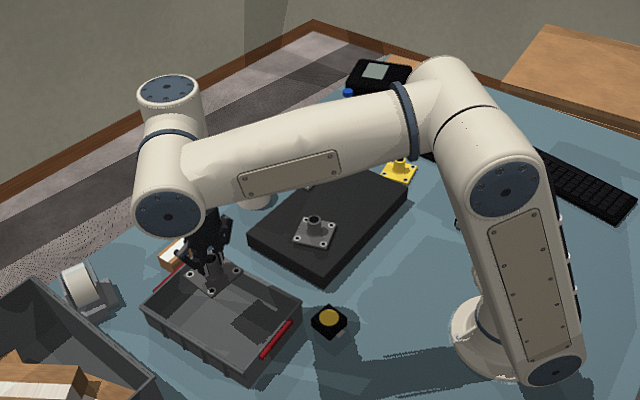

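The foot hangs upright over the tote at (210,278), and the sound foot is still at (314,230). Lower it, slowly at the end.

```bash
python3 -m creep '[[0,0,0.03,0,0,0],[0,0,0.03,0,0,0],[0,0,0.03,0,0,0],[0,0,0.03,0,0,0],[0,0,0.02,0,0,0],[0,0,0.01,0,0,0],[0,0,0.005,0,0,0],[0,0,0,0,0,0],[0,0,0,0,0,0]]'; for i in 1 2; do python3 -m creep '[[0,0,0.002,0,0,0],[0,0,0,0,0,0]]'| grep -E 'position|ft_force'; done
```

```text
clock: 16.73
position: [0.5169, 0.354, 0.0582]
ee_rot: [0.002, 3.14, 0.002]
ft_force: [0.3, 0.3, -6.1]
opening: 0.0329
grip_force: 61.1
position: [0.5163, 0.3537, 0.0552]
ft_force: [0.8, -0.0, -6.0]
position: [0.5162, 0.3535, 0.0529]
ft_force: [0.3, 0.3, -6.0]
```

```bash
for i in 1 2 3 4 5; do python3 -m creep '[[0,0,0.001,0,0,0],[0,0,0,0,0,0]]'| grep -E 'position|ft_force'; done
```

```text
position: [0.5163, 0.3536, 0.0521]
ft_force: [1.1, -0.2, -6.8]
position: [0.5163, 0.3536, 0.0511]
ft_force: [-0.7, 0.9, -5.9]
position: [0.5163, 0.3536, 0.0501]
ft_force: [-0.2, 0.1, -5.9]
position: [0.5163, 0.3536, 0.0491]
ft_force: [0.3, 1.1, -6.6]
position: [0.5165, 0.3537, 0.0483]
ft_force: [0.5, 0.5, -6.0]
```

```bash
for i in 1 2 3; do python3 -m creep '[[0,0,0.0007,0,0,0],[0,0,0,0,0,0]]'| grep -E 'position|ft_force'; done
```

```text
position: [0.5165, 0.3537, 0.0481]
ft_force: [-2.3, -0.6, -0.1]
position: [0.5165, 0.3538, 0.0481]
ft_force: [-4.2, -2.0, 4.4]
position: [0.5165, 0.3538, 0.0481]
ft_force: [-5.4, -1.8, 8.9]
```

It is on the floor. Ease off, release and rise.

```bash
python3 -m creep '[[0,0,-0.0012,0,0,0],[0,0,0,0,0,0]]' | grep ft_force; python3 -m creep '[[0,0,0,0,0,0],[0,0,0,0,0,0],[0,0,0,0,0,0],[0,0,0,0,0,0],[0,0,0,0,0,0],[0,0,0,0,0,0]]' 0.0854; python3 -m creep '[[0,0,-0.01,0,0,0],[0,0,-0.03,0,0,0],[0,0,-0.06,0,0,0],[0,0,-0.06,0,0,0],[0,0,-0.04,0,0,0],[0.06,0,0,0,0,0],[0.06,0,0,0,0,0],[0,0,0,0,0,0],[0,0,0,0,0,0],[0,0,0,0,0,0]]'
python3 - <<'E'
from h import *
im,d=vision.grab_frame("side");cv2.imwrite('pics/side3.png',im[...,::-1])
A=cloud("side",d).reshape(-1,3);A=A[np.isfinite(A).all(1)]
r=np.hypot(A[:,0]-.5165,A[:,1]-.3535);s=A[(r<.07)&(A[:,2]>.045)&(A[:,2]<.07)]
if len(s)>5: print(s[:,2].max(),cv2.minEnclosingCircle(s[s[:,2]>.054][:,:2].astype(np.float32)))
E
```

```text
ft_force: [-4.9, -0.7, 6.6]
clock: 20.23
position: [0.5164, 0.3537, 0.0472]
ee_rot: [-0.002, -3.142, 0.0]
ft_force: [0.4, 0.0, -0.2]
opening: 0.085
grip_force: 0.0
clock: 21.48
position: [0.3973, 0.3539, 0.2474]
ee_rot: [0.003, 3.141, 0.0]
ft_force: [0.5, -0.4, -0.1]
opening: 0.0853
grip_force: 0.0
0.0639897627295124 ((0.51612389087677, 0.3528888523578644), 0.01947675831615925)
```

View pics/side3.png

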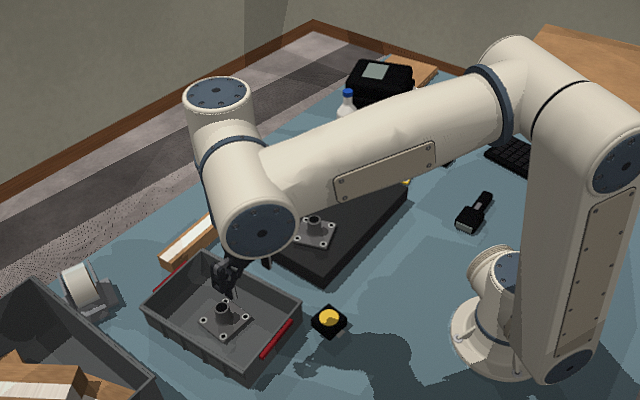

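The bad foot stands upright and released in the tote at (225,320). The sound foot is unmoved on the granite at (315,232), and the tape and carton are in place.

```bash
python3 -c "from plant import hand_in; print(hand_in())"
```

```text
the job is handed in; nothing more can be done
None
```

The right-hand grey foot was the rocker: its far-left corner sank about 2.6 mm and held under about 8 N, so I set it upright on the low tote's floor, left the other foot in place without pressing it, and handed in; no verdict came back.

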